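Clamp the mould in the bench press

TASK

With the fingertips only, push the lidded metal mould along the table, between the rails of the small bench press, until it is fully home against the press's rear stop. Then turn the press's wing screw clockwise (seen from above) with repeated fingertip strokes against its wings until it is fully tight and its black foot presses on the mould's lid. Do not lift the mould at any time, leave the things standing around where they are, and finish with the hand clear of everything.

Things in the scene. Friction and masses are not known exactly. Their poses are not given: they have to be found in the camera images.
- press: Fixed steel press. Origin on the table under the screw axis; x from its open front to its rear stop, y left, z up. Guide rails along x from -90 to +85 mm, 14 mm high, inner faces at y = +-48 mm, outer +-56. Cross bar along y, 30 mm wide, 132 mm long, underside 78 mm, top 90 mm high (end bolts 93), on posts at y = +-61 mm; feet reach y = +-90 mm. Only the wing screw stands on the bar.
- stop_face (a point): Middle of the front face of the press's rear stop bar (30 mm high, 112 mm wide), 15 mm above the table, 75 mm beyond the screw axis; axes as press. The mould's far end rests against it when home, and the mould's centre then lies under the wing screw.
- mould: Loose closed steel mould, a box 150 mm long (x), 90 wide (y), 60 high with its lid, 0.4 to 0.8 kg. Origin at the centre of its underside; x towards the rear stop. It starts between the rails, in line with them (about 1 degree), 3 mm to spare on each side, 40 to 65 mm short of home. Push on its near end (x = -75 mm), plain and upright, in front of the cross bar.
- wings (a point): On the axis of the steel wing screw at mid-height of its wings; x along one wing, -x along the other, z up. Each wing is an upright round ear 5 mm thick, 24 mm in diameter, 10 to 34 mm from the axis, 12 mm below to 12 mm above this point; hub radius 12 mm, its top level with this point. Tight, this point is 110.5 mm above the table; it starts 4 to 8 mm higher.
- wing_screw (a joint): Turn of the wing screw in rad: grows clockwise seen from above; 0 is loosest, 11.0 the hard stop where it is tight. It starts from 0 to 4.5. It goes down 0.7 mm per rad on its thread, turns with a friction of about 0.03 N m and stays where it is left.
- press_foot: Black round foot under the screw, 44 mm in diameter; it goes down with the screw without turning. Origin at the centre of its underside. It clears the mould's lid by at least 4 mm at the start and presses on the lid when the screw is tight.
- glue_tub_0: Bystander: small white round tub with an orange screw cap, 33 mm in diameter, 72 mm high, standing beside the press; origin at the centre of its underside.
- amber_jar: Bystander: small square jar, 37 x 46 x 74 mm, standing beside the press; origin at the centre of its underside.
- nail_brush: Bystander: brush lying on the table, 30 x 85 x 22 mm, right of the press's front; origin at the centre of its underside.
- tape_blue: Bystander: roll of tape lying flat left of the press's front, 53 mm in diameter, 19 mm high; origin at the centre of its underside.

How it is judged (in metres and radians):
On the way, in this order (a step that is already met when the one before it is completed fails the run):
1. the mould is home against the rear stop (x of mould in the frame of press above -0.004 m and angle between the x axis of mould and the x axis of press, either way round below 0.08 rad and height (world z) of mould below 0.004 m), for 0.2 s.
2. the wing screw is tight (value of joint wing_screw above 10.75 rad), for 0.2 s.
At the end, for the whole second after the job is handed in: The mould lies flat between the rails within 4 mm of the rear stop and in line with the press within 0.08 rad, at rest; the wing screw is turned to at least 10.75 of its 11.0 rad; its foot presses on the lid with more than 1 N (all of step 1 and value of joint wing_screw above 10.75 rad and contact force between press_foot and mould above 1 N and linear speed of mould below 0.02 m/s); the robot touches nothing.
It fails at once if the mould is lifted or tipped (height (world z) of mould above 0.008 m or angle between mould's own z axis and vertical above 0.12 rad).
It fails at once if the small white tub is shifted by more than 25 mm, lifted or knocked over (distance of glue_tub_0 from where it was at the start of the episode above 0.025 m or angle between glue_tub_0's own z axis and vertical above 0.5 rad).
It fails at once if the amber jar is shifted by more than 25 mm, lifted or knocked over (distance of amber_jar from where it was at the start of the episode above 0.025 m or angle between amber_jar's own z axis and vertical above 0.5 rad).
It fails at once if the nail brush is shifted by more than 25 mm, lifted or knocked over (distance of nail_brush from where it was at the start of the episode above 0.025 m or angle between nail_brush's own z axis and vertical above 0.5 rad).
It fails at once if the tape roll is shifted by more than 25 mm, lifted or knocked over (distance of tape_blue from where it was at the start of the episode above 0.025 m or angle between tape_blue's own z axis and vertical above 0.5 rad).
It also fails if it takes over 72 s, if anything falls off the work surface, if the arm or the gripper's body presses on something with over 40 N, if the wrist force passes 120 N, or if a joint passes its speed limit or range.

ROBOT

A 6-joint arm with a two-finger parallel gripper is mounted at the origin on a cart in front of the work surface, level with it; the furniture and walls round the work are solid. World frame = base frame: x ahead of the robot, y to its left, z up, the work surface at z = 0. Lengths are in mm, angles in rad, forces in N, time in s.
With the tool pointing down it reaches from about 400 to 925 mm from the base axis. Payload 12.5 kg.
Tool frame: the origin (TCP) lies between the finger pads; the fingertips stand 14 mm ahead of it and the grasp point (between the pads) lies 5 mm behind it; x points along the fingers, y is the direction in which the jaws open and shut, and the axes are right-handed (so a half turn about x gives the same grasp; the last joint's range is limited). The gripper opens to 95 mm and grips with 3 to 60 N. Pads are 20 mm wide; open, the fingers measure 119 mm over their backs; the gripper's body (75 mm by 180 mm) begins 59 mm behind the grasp point.
Start: joints at [1.155, 0.491, 1.559, -0, 1.092, -0.106], TCP at [190.525, 595.269, 228.661] pointing down, gripper open.
Joint ranges: [-3.1, 3.1], [-0.84, 2.19], [0.05, 2.79], [-1.13, 4.28], [0.06, 2.93], [-2.69, 2.69]. Speed limits (rad/s): [2.22, 2.22, 2.79, 3.14, 3.14, 3.14].

INTERFACE

Orientations are given as [roll, pitch, yaw] about the fixed x, y, z axes, in that order (R = Rz(yaw) Ry(pitch) Rx(roll)).
In Python, from cell import env, cams gives the robot as it stands.
- The arm moves only by the tool carry_out, never from a script. Its arguments are lists of equal length, an entry for each row: "grip": the closure, from -1 (fully open) to 1 (shut); "linear": the shift along the tool's x, y, z scaled (see below), a list of three; "turn": the turn about the tool's x scaled (see below). In form: {"grip": [grip, ...], "linear": [[tx, ty, tz], ...], "turn": [turn, ...]}. A call has 1 to 5 rows; each row shifts and turns the commanded pose from where the row before left it, along the tool's axes as they then stand; what a row does not reach is not made up. The controller multiplies each number of a shift by 0.5 m and each number of a turn by 180 degrees. A row lasts 1/10 s, in which the tool goes at most 50 mm and 8.59 degrees, less where a joint would pass 70% of its speed; a pose out of reach is approached as far as the arm can. A call with a number of a shift or a turn outside -1 to 1 is refused whole. A call with a gripper value outside its range is refused whole. The fingers move at their own pace and stop on an object; the grip force is fixed at half the most. Time passes only in rows, so rows that do not move let the fingers close. It gives the time, the measured TCP pose, the force and the opening at its end, in the units of the state.
- env.state(): the state, without advancing time (a new reading comes with each control period).
- cams.read_camera(name): name is "side" or "top" or "wrist"; returns the picture (384x512x3 uint8, blue, green, red); there is no depth.
- cams.camera_info(name): a dict with "fx", "fy", "cx", "cy" (pixels), "dist" ([k1, k2, p1, p2, k3] as OpenCV has them; the pictures are not rectified), "view" (4x4, takes a point from world to camera coordinates). Camera axes: x right, y down, z forward; pixel columns grow to the right and rows downward; lengths in mm; the calibration is good to about 2 mm. A picture is of the moment at which its call begins: read the wrist's pose just before it. camera_info takes no time and is no camera call; for the wrist camera it gives the pose at the moment of the call.
- env.job_done(): hands the job in, once; it reports no verdict.
The state is a dict: "t": time; "joints": joint angles; "qvel": joint speeds; "tau": joint torques, N m; "eef_pos": TCP position; "tcp_rot": TCP orientation; "ft_force": force on the tool from outside, world axes, zero at the start; "moment": the same for the moment, N m; "opening": opening from 0.0 (shut) to 1.0 (fully open).
Only numpy, scipy, OpenCV 4.12 (cv2) and the standard library are available. Lean on these libraries where they do the work, as an engineer would, in place of code of your own. Each camera call takes 0.05 s, during which the arm holds its last target. There are 200 camera calls.

## Working session

There is one attempt and no reset: what is moved stays moved. The work goes in short steps, Python scripts to look and compute and a tool call to move; the robot and the scene stay as the last step left them, time stands still between calls to the robot, and variables do not carry over. Pictures are saved under pics/ and viewed, about 8 in all and at most 12, crops included, and the job is handed in when it is done.

Besides the shell and the picture viewer there is one more tool, called after "Call:" by a JSON object that holds its "name" and its "arguments". carry_out: Moves the arm, as the interface text tells. Shifts and turns lie within -1 to 1; 1 stands for 0.5 m of shift or 180 degrees of turn. Its arguments: {"type":"object","properties":{"grip":{"type":"array"},"linear":{"type":"array"},"turn":{"type":"array"}},"required":["grip","linear","turn"]}

```bash
ls; mkdir -p pics
python3 - <<'E'
from cell import env,cams
import cv2
s=env.state();print({k:s[k] for k in('t','eef_pos','tcp_rot','opening','ft_force')})
for n in('top','side'):
    im=cams.read_camera(n);cv2.imwrite(f'pics/{n}0.png',im)
    i=cams.camera_info(n);print(n,i)
a=cv2.imread('pics/top0.png');cv2.imwrite('pics/top0b.png',cv2.resize(a,(800,600),interpolation=cv2.INTER_CUBIC))
a=cv2.imread('pics/side0.png');cv2.imwrite('pics/side0b.png',cv2.resize(a,(800,600),interpolation=cv2.INTER_CUBIC))
E
```

```text
pics
{'t': 0.0, 'eef_pos': array([190.42463319, 595.03682934, 228.06081594]), 'tcp_rot': array([-1.67475853,  1.5697035 , -1.98459357]), 'opening': 1.0010350750565018, 'ft_force': array([0.34112497, 0.55403433, 0.06855365])}
top {'fx': 429.0164886699241, 'fy': 429.0164886699241, 'cx': 256.25269249579054, 'cy': 191.02534918133284, 'dist': array([0.0520623, 0.       , 0.       , 0.       , 0.       ]), 'view': array([[-5.99987829e-03, -9.99297130e-01,  3.70033485e-02,
         5.16680019e+01],
       [-9.93110326e-01,  1.62393168e-03, -1.17171851e-01,
         6.17399951e+02],
       [ 1.17029403e-01, -3.74514243e-02, -9.92422042e-01,
         8.58971813e+02],
       [ 0.00000000e+00,  0.00000000e+00,  0.00000000e+00,
         1.00000000e+00]])}
side {'fx': 469.40343377150646, 'fy': 469.40343377150646, 'cx': 249.1888333901694, 'cy': 190.16228456681887, 'dist': array([-0.14263145,  0.        ,  0.        ,  0.        ,  0.        ]), 'view': array([[ 9.06949967e-01, -4.21059139e-01,  1.22865321e-02,
        -5.48205192e+02],
       [-1.77529789e-01, -4.08519793e-01, -8.95318241e-01,
         2.48508633e+02],
       [ 3.82001220e-01,  8.09827624e-01, -4.45257553e-01,
         7.04570044e+02],
       [ 0.00000000e+00,  0.00000000e+00,  0.00000000e+00,
         1.00000000e+00]])}
```

View pics/top0b.png

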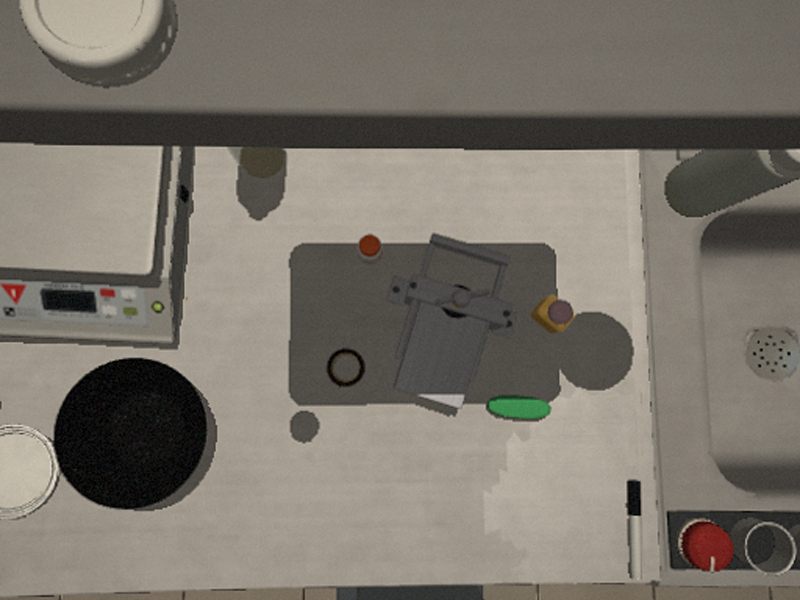

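View pics/side0b.png

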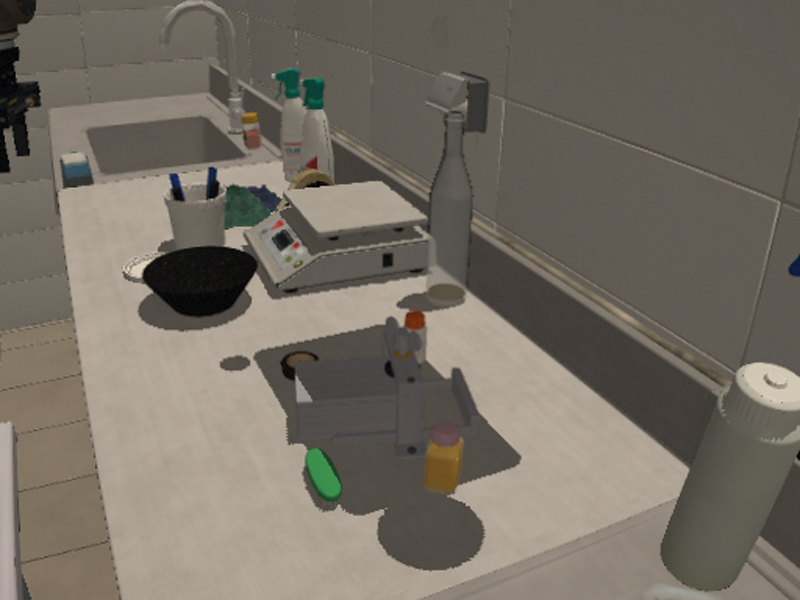

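Top view (1.56x): the press is around (450,320), with its rear stop at the top (435–505, 235–262) and the mould's near end at (395–465, 390–410). The wing screw is at (462,297), the tape at (346,367), brush at (518,408), jar at (553,314) and tub at (369,247). I'll enlarge both views.

Run:
```python
import cv2,numpy as np
def g(im,x,y,w,h,n):
    c=im[y:y+h,x:x+w]; c=np.clip(255*(c/255.)**0.6,0,255).astype(np.uint8)
    cv2.imwrite(n,cv2.resize(c,(800,600),interpolation=cv2.INTER_CUBIC))
g(cv2.imread('pics/top0.png'),210,140,160,120+15-15,'pics/topc.png')
g(cv2.imread('pics/side0.png'),160,190,160,120,'pics/sidec.png')
```

```text
(no output)
```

View pics/topc.png

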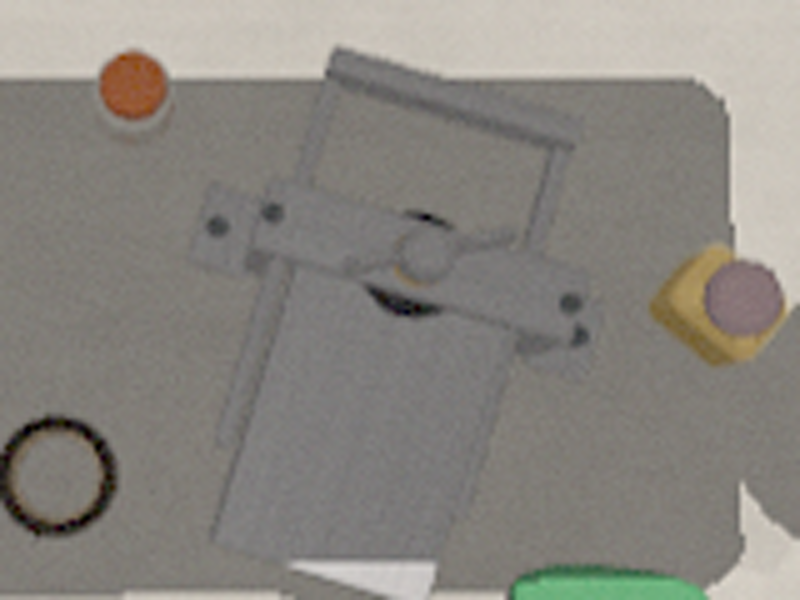

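View pics/sidec.png

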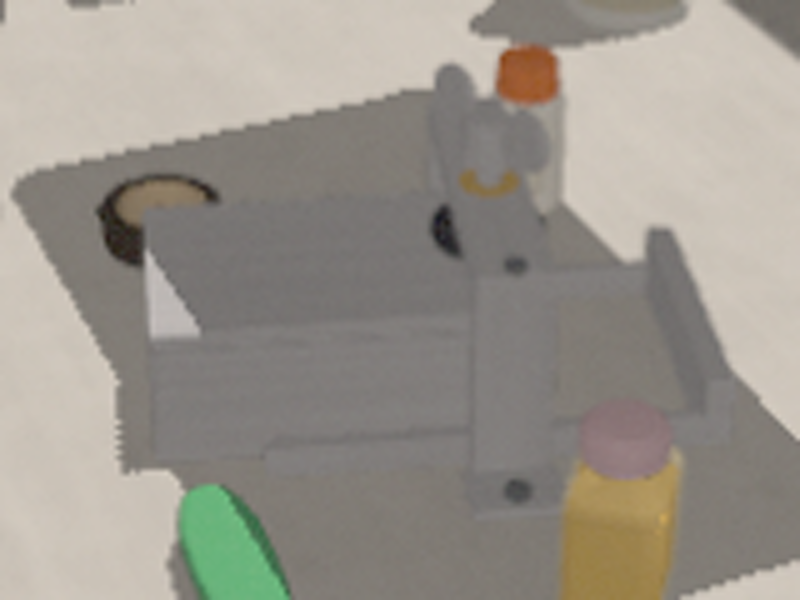

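```bash
cat > h.py <<'E'
import numpy as np,cv2
from cell import env,cams
def proj(info,P):
    V=info['view'];K=np.array([[info['fx'],0,info['cx']],[0,info['fy'],info['cy']],[0,0,1]])
    r,_=cv2.Rodrigues(V[:3,:3])
    return cv2.projectPoints(np.asarray(P,float).reshape(-1,1,3),r,V[:3,3],K,info['dist'])[0].reshape(-1,2)
def W(pose,P):
    x,y,a=pose;P=np.atleast_2d(np.asarray(P,float));c,s=np.cos(a),np.sin(a)
    return np.c_[x+c*P[:,0]-s*P[:,1],y+s*P[:,0]+c*P[:,1],P[:,2]]
def onplane(info,uv,z):
    K=np.array([[info['fx'],0,info['cx']],[0,info['fy'],info['cy']],[0,0,1]])
    d=cv2.undistortPoints(np.array(uv,float).reshape(-1,1,2),K,info['dist']).reshape(-1,2)
    R=info['view'][:3,:3];t=info['view'][:3,3];C=-R.T@t
    D=np.c_[d,np.ones(len(d))]@R
    return C+D*((z-C[2])/D[:,2])[:,None]
E
cat > fit.py <<'E'
from h import *
from scipy.optimize import least_squares
T,S=cams.camera_info('top'),cams.camera_info('side')
tp=[((-15,66,90),(253,252)),((15,66,90),(275,180)),((15,-66,90),(588,270)),((75,56,30),(328,77)),((75,-56,30),(572,148)),((0,61,93),(272,212)),((0,-61,93),(571,302))]
sp=[((75,56,30),(650,230)),((0,-61,93),(515,265))]
tm=[((-75,45,60),(213,540))]
sm=[((-75,-45,60),(152,337)),((-75,45,60),(145,212)),((-75,-45,0),(155,460))]
tu=lambda l:np.array([p[1] for p in l])/5+[210,140]
su=lambda l:np.array([p[1] for p in l])/5+[160,190]
P=lambda l:np.array([p[0] for p in l],float)
def res(v,sep=False):
    p=v[:3];o=[-v[3],0,0]
    r=[proj(T,W(p,P(tp)))-tu(tp),proj(S,W(p,P(sp)))-su(sp),proj(T,W(p,P(tm)+o))-tu(tm),proj(S,W(p,P(sm)+o))-su(sm)]
    return r if sep else np.concatenate(r).ravel()
f=least_squares(res,[580,-50,-.27,50],loss='soft_l1')
print(f.x)
for r in res(f.x,True):print(r.round(2).tolist())
print('wing tips top',onplane(T,np.array([(515,237),(350,268),(428,250)])/5+[210,140],117).round(1))
c=f.x[:3]
for n,uv,z in(('tub',(133,85),72),('jar',(718,250),60),('tape',(58,475),19),('brushL',(512,590),10)):
    w=onplane(T,np.array([uv])/5+[210,140],z)[0];d=w[:2]-c[:2];k,s=np.cos(c[2]),np.sin(c[2])
    print(n,w.round(0),'press',np.round([k*d[0]+s*d[1],-s*d[0]+k*d[1]]))
E
python3 fit.py
```

```text
[ 6.09336674e+02 -2.28188218e+01 -3.01559754e-01  5.29687779e+01]
[[-0.93, -1.14], [-0.91, -1.21], [0.76, 0.49], [-0.39, -1.56], [1.35, -0.29], [0.01, 0.15], [-0.06, 0.47]]
[[-1.33, -0.01], [-0.57, 0.31]]
[[0.02, -0.07]]
[[-0.43, 0.89], [-0.07, -0.28], [0.56, 2.97]]
wing tips top [[614.7 -55.7 117. ]
 [603.    7.4 117. ]
 [609.8 -22.4 117. ]]
tub [682.  90.  72.] press [ 36. 129.]
jar [ 616. -148.   60.] press [  44. -118.]
tape [527. 122.  19.] press [-121.  114.]
brushL [478. -69.  10.] press [-112.  -83.]
```

```bash
cat >> h.py <<'E'
from scipy.spatial.transform import Rotation as Ro
PR=(609.3,-22.8,-0.3016)
def plan(target,tool_y_yaw=None):
    s=env.state();R=Ro.from_euler('xyz',s['tcp_rot']).as_matrix()
    print('t',round(s['t'],2),'pos',s['eef_pos'].round(1),'j',np.round(s['joints'],2),'F',s['ft_force'].round(1),'M',s['moment'].round(2),'op',round(s['opening'],3))
    print('x',R[:,0].round(3),'toolY yaw',round(np.degrees(np.arctan2(R[1,1],R[0,1])),2))
    tr=0
    if tool_y_yaw is not None:
        a=np.degrees(np.arctan2(R[1,1],R[0,1])); tr=(a-tool_y_yaw+180)%360-180   # positive turn = clockwise
        R=R@Ro.from_euler('x',tr,degrees=True).as_matrix()
        print('turn deg',round(tr,2),'units',round(tr/180,4))
    d=R.T@(np.array(target)-s['eef_pos'])
    print('shift units after turn',(d/500).round(4),'mm',d.round(1))
E
python3 - <<'E'
from h import *
a=np.degrees(PR[2])
t=W(PR,[-170,0,228])[0];print(t)
plan(t,a+90);plan(t,a-90)
E
```

```text
[446.97338619  27.69822224 228.        ]
t 0.1 pos [190.4 595.1 228.1] j [ 1.16  0.49  1.56 -0.    1.09 -0.11] F [-0.8  0.9  0.8] M [-0.02 -0.02  0.03] op 1.001
x [-0.    -0.001 -1.   ] toolY yaw 72.25
turn deg -0.47 units -0.0026
shift units after turn [ 0.0011 -0.9311  0.827 ] mm [   0.6 -465.5  413.5]
t 0.1 pos [190.4 595.1 228.1] j [ 1.16  0.49  1.56 -0.    1.09 -0.11] F [-0.8  0.9  0.8] M [-0.02 -0.02  0.03] op 1.001
x [-0.    -0.001 -1.   ] toolY yaw 72.25
turn deg 179.53 units 0.9974
shift units after turn [ 0.0011  0.9311 -0.827 ] mm [   0.6  465.5 -413.5]
```

Call:
{"name": "carry_out", "arguments": {"grip": [1, 1, 1, 1, 1], "linear": [[0, -0.0665, 0.059], [0, -0.0665, 0.059], [0, -0.0665, 0.059], [0, -0.0665, 0.059], [0, -0.0665, 0.059]], "turn": [-0.0026, 0, 0, 0, 0]}}

```text
t: 0.6
eef_pos: [281.9, 390.9, 228.5]
tcp_rot: [-1.873, 1.571, -2.174]
ft_force: [1.5, 0.5, 0.1]
opening: 0.637
```

Call:
{"name": "carry_out", "arguments": {"grip": [1, 1, 1, 1, 1], "linear": [[0, -0.0665, 0.059], [0, -0.0665, 0.059], [0, -0.0665, 0.059], [0, -0.0665, 0.059], [0, -0.0665, 0.059]], "turn": [0, 0, 0, 0, 0]}}

```text
t: 1.1
eef_pos: [373.4, 188.3, 228.7]
tcp_rot: [1.11, 1.571, 0.808]
ft_force: [-0.2, 0.6, 0.3]
opening: 0.214
```

Call:
{"name": "carry_out", "arguments": {"grip": [1, 1, 1, 1, 1], "linear": [[0, -0.0665, 0.059], [0, -0.0665, 0.059], [0, -0.0665, 0.059], [0, -0.0665, 0.059], [0, 0, 0]], "turn": [0, 0, 0, 0, 0]}}

```text
t: 1.6
eef_pos: [448.0, 24.2, 228.4]
tcp_rot: [-0.409, 1.57, -0.715]
ft_force: [-0.1, 0.5, -0.3]
opening: 0.008
```

Run:
```python
from h import *
t=W(PR,[-170,0,34])[0]
plan(t,np.degrees(PR[2])+90)
im=cams.read_camera('wrist');i=cams.camera_info('wrist')
np.save('pics/w.npy',np.r_[i['view'].ravel(),i['fx'],i['fy'],i['cx'],i['cy'],i['dist']])
cv2.imwrite('pics/w0.png',im);cv2.imwrite('pics/w0b.png',cv2.resize(im,(800,600),interpolation=cv2.INTER_CUBIC))
```

```text
t 1.6 pos [448.   24.2 228.4] j [-0.09  0.24  1.97 -0.    0.93 -1.36] F [-0.1  0.5 -0.3] M [ 0.04 -0.02 -0.04] op 0.008
x [ 0.001 -0.    -1.   ] toolY yaw 72.47
turn deg -0.25 units -0.0014
shift units after turn [ 0.3888  0.0062 -0.0043] mm [194.4   3.1  -2.1]
```

View pics/w0b.png

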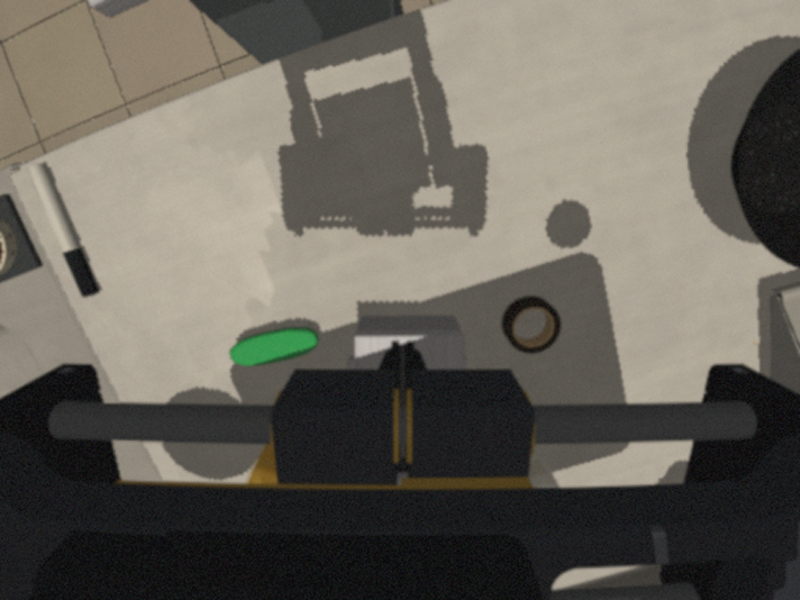

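Run:
```python
from h import *
w=np.load('pics/w.npy');i=dict(view=w[:16].reshape(4,4),fx=w[16],fy=w[17],cx=w[18],cy=w[19],dist=w[20:])
n=-128
pts=W(PR,[(n,45,60),(n,-45,60),(n,45,0),(n,-45,0),(-90,56,14),(-90,-56,14)])
print((proj(i,pts)*1.5625).round(0).tolist())
im=cv2.imread('pics/w0.png')
c=im[185:245,215:315];c=np.clip(255*(c/255.)**0.55,0,255).astype(np.uint8)
cv2.imwrite('pics/w0c.png',cv2.resize(c,(800,480),interpolation=cv2.INTER_CUBIC))
print(((proj(i,pts)-[215,185])*8).round(0).tolist())
```

```text
[[461.0, 337.0], [350.0, 337.0], [453.0, 316.0], [357.0, 316.0], [465.0, 359.0], [345.0, 359.0]]
[[642.0, 245.0], [70.0, 248.0], [598.0, 136.0], [109.0, 139.0], [662.0, 358.0], [48.0, 360.0]]
```

View pics/w0c.png

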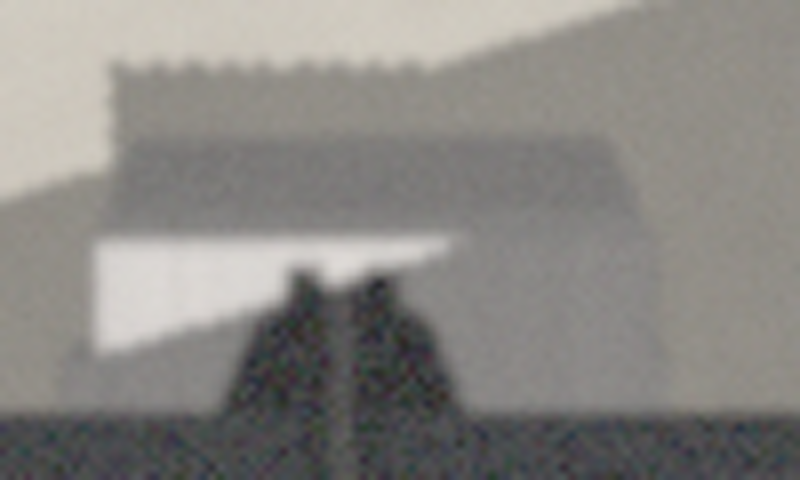

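Wrist view: the mould's near face runs from (122,136) to (605,136) at the bottom and (95,235) to (640,235) at the top in the crop. That is within 2 mm of the prediction and squared up with the hand. Next I go down and push.

Call:
{"name": "carry_out", "arguments": {"grip": [1, 1, 1, 1, 1], "linear": [[0.09, 0.008, 0], [0.094, 0, 0], [0.094, 0, 0], [0.094, 0, 0], [0, 0, 0]], "turn": [-0.0014, 0, 0, 0, 0]}}

```text
t: 2.15
eef_pos: [444.4, 32.8, 38.1]
tcp_rot: [-2.933, 1.56, 3.054]
ft_force: [0.3, -0.1, 1.0]
opening: 0.003
```

Call:
{"name": "carry_out", "arguments": {"grip": [1, 1, 1, 1, 1], "linear": [[0, 0, 0.02], [0, 0, 0.016], [0, 0, 0.01], [0, 0, 0.01], [0, 0, 0.01]], "turn": [0, 0, 0, 0, 0]}}

```text
t: 2.65
eef_pos: [479.2, 22.0, 43.8]
tcp_rot: [0.373, 1.57, 0.076]
ft_force: [-4.1, 1.6, 3.0]
opening: 0.002
```

Call:
{"name": "carry_out", "arguments": {"grip": [1, 1, 1, 1, 1], "linear": [[0, 0, 0.01], [0, 0, 0.01], [0, 0, 0.01], [0, 0, 0.01], [0, 0, 0.01]], "turn": [0, 0, 0, 0, 0]}}

```text
t: 3.15
eef_pos: [503.2, 14.7, 42.6]
tcp_rot: [3.052, 1.571, 2.755]
ft_force: [-3.7, 0.8, 3.1]
opening: 0.003
```

Run:
```python
from h import *
plan(W(PR,[-85,1.5,42])[0],np.degrees(PR[2])+90)
```

```text
t 3.15 pos [503.2  14.7  42.6] j [-0.1   0.61  2.02  0.    0.52 -1.38] F [-3.7  0.8  3.1] M [ 0.16  0.65 -0.04] op 0.003
x [-0.  0. -1.] toolY yaw 72.97
turn deg 0.26 units 0.0014
shift units after turn [ 0.0011 -0.0056  0.0549] mm [ 0.5 -2.8 27.4]
```

Call:
{"name": "carry_out", "arguments": {"grip": [1, 1, 1, 1, 1], "linear": [[0, 0, 0.009], [0, 0, 0.009], [0, 0, 0.009], [0, 0, 0.009], [0, 0, 0.004]], "turn": [0, 0, 0, 0, 0]}}

```text
t: 3.65
eef_pos: [522.6, 8.8, 42.6]
tcp_rot: [0.354, 1.57, 0.057]
ft_force: [-3.1, 1.7, 2.7]
opening: 0.005
```

Call:
{"name": "carry_out", "arguments": {"grip": [1, 1, 1, 1, 1], "linear": [[0, 0, 0.003], [0, 0, 0.003], [0, 0, 0.003], [0, 0, 0.002], [0, 0, 0]], "turn": [0, 0, 0, 0, 0]}}

```text
t: 4.15
eef_pos: [527.6, 7.3, 42.6]
tcp_rot: [0.311, 1.57, 0.014]
ft_force: [-0.2, 0.8, -0.7]
opening: 0.004
```

Run:
```python
from h import *
plan(W(PR,[-85,1.5,42])[0],np.degrees(PR[2])+90)
```

```text
t 4.15 pos [527.6   7.3  42.6] j [-0.11  0.63  1.96  0.    0.55 -1.39] F [-0.2  0.8 -0.7] M [ 0.01  0.16 -0.02] op 0.004
x [ 0.001  0.    -1.   ] toolY yaw 72.97
turn deg 0.25 units 0.0014
shift units after turn [ 0.0012 -0.0059  0.0039] mm [ 0.6 -2.9  2. ]
```

Call:
{"name": "carry_out", "arguments": {"grip": [1, 1, 1, 1, 1], "linear": [[0, 0, 0.002], [0, 0, 0.002], [0, 0, 0.001], [0, 0, 0.001], [0, 0, 0]], "turn": [0, 0, 0, 0, 0]}}

```text
t: 4.65
eef_pos: [529.5, 6.6, 42.6]
tcp_rot: [-3.073, 1.569, 2.913]
ft_force: [-5.1, 1.0, 2.5]
opening: 0.006
```

Call:
{"name": "carry_out", "arguments": {"grip": [1, 1, 1, 1, 1], "linear": [[0, 0, 0.002], [0, 0, 0.001], [0, 0, 0.001], [0, 0, 0], [0, 0, 0]], "turn": [0, 0, 0, 0, 0]}}

```text
t: 5.15
eef_pos: [529.5, 6.6, 42.6]
tcp_rot: [-3.026, 1.565, 2.96]
ft_force: [-14.0, 5.9, 10.1]
opening: 0.004
```

The mould stalls with 15 N at press x = -85 mm (TCP), so it is home. I back off, lift and set the jaw gap.

Call:
{"name": "carry_out", "arguments": {"grip": [1, 1, 0.16, 0.16, 0.16], "linear": [[0, 0, -0.03], [0, 0, -0.03], [-0.09, 0, 0], [-0.1, 0, 0], [-0.1, 0, 0]], "turn": [0, 0, 0, 0, 0]}}

```text
t: 5.65
eef_pos: [503.5, 14.6, 189.5]
tcp_rot: [0.207, 1.57, -0.091]
ft_force: [0.2, 0.7, 0.4]
opening: 0.197
```

Run:
```python
from h import *
plan([609.5,-22.6,180])
im=cams.read_camera('side')
c=im[190:310,160:320];c=np.clip(255*(c/255.)**0.6,0,255).astype(np.uint8)
cv2.imwrite('pics/s1.png',cv2.resize(c,(800,600),interpolation=cv2.INTER_CUBIC))
```

```text
t 5.65 pos [503.5  14.6 189.5] j [-0.1   0.37  1.9   0.    0.87 -1.38] F [0.2 0.7 0.4] M [ 0.04 -0.06  0.04] op 0.197
x [ 0.001 -0.    -1.   ] toolY yaw 72.97
shift units after turn [ 0.0192 -0.009   0.2244] mm [  9.6  -4.5 112.2]
```

View pics/s1.png

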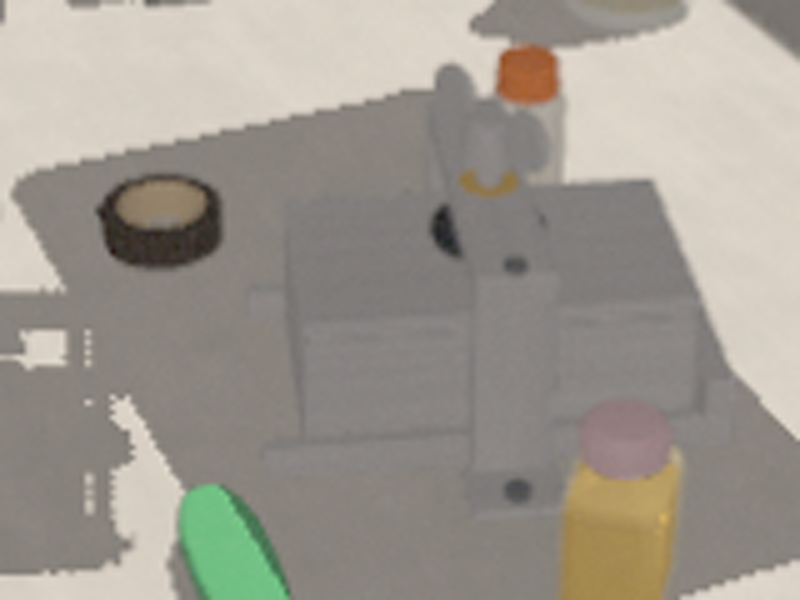

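The mould now spans the stop, with its near right top corner at (303,318), far corner at (697,297) and the stop right behind it. Now I check the wing angle against both cameras.

Run:
```python
from h import *
from scipy.optimize import least_squares
T,S=cams.camera_info('top'),cams.camera_info('side')
def res(v):
    a,z=v;d=np.array([np.cos(a),np.sin(a),0]);c=np.array([609.5,-22.6,z])
    s=(proj(S,[c+22*d,c-22*d])-[160,190])*5-[(528,140),(452,95)]
    t=(proj(T,[c+34*d,c-34*d])-[210,140])*5-[(515,237),(350,268)]
    return np.r_[s.ravel(),t.ravel()]
f=least_squares(res,[-1.39,116]);print(np.degrees(f.x[0]),f.x[1],f.fun.round(1))
```

```text
-78.52797627854842 119.08378081229712 [-3.1  1.4  0.6 -1.4  1.5 -4.7 -8.3  0. ]
```

Call:
{"name": "carry_out", "arguments": {"grip": [0.16, 0.16, 0.16, 0.16, 0.16], "linear": [[0, -0.009, 0.056], [0, 0, 0.056], [0, 0, 0.056], [0, 0, 0.056], [0, 0, 0]], "turn": [0, 0, 0, 0, 0]}}

```text
t: 6.2
eef_pos: [611.9, -23.6, 187.4]
tcp_rot: [0.121, 1.568, -0.177]
ft_force: [-0.6, -0.1, -0.7]
opening: 0.419
```

Call:
{"name": "carry_out", "arguments": {"grip": [0.16, 0.16, 0.16, 0.16, 0.16], "linear": [[0, 0, 0], [0, 0, 0], [0, 0, 0], [0, 0, 0], [0, 0, 0]], "turn": [-0.043, -0.043, -0.043, -0.043, -0.043]}}

```text
t: 6.7
eef_pos: [608.8, -22.3, 187.7]
tcp_rot: [-0.433, 1.57, -0.05]
ft_force: [0.0, 0.3, 0.3]
opening: 0.417
```

Call:
{"name": "carry_out", "arguments": {"grip": [0.16, 0.16, 0.16, 0.16, 0.16], "linear": [[0, 0, 0], [0, 0, 0], [0, 0, 0], [0, 0, 0], [0, 0, 0]], "turn": [-0.043, -0.043, -0.043, -0.043, 0]}}

```text
t: 7.2
eef_pos: [608.9, -22.4, 187.7]
tcp_rot: [-0.932, 1.57, -0.012]
ft_force: [0.3, -1.1, -0.9]
opening: 0.42
```

Run:
```python
from h import *
plan([609.5,-22.6,117])
```

```text
t 7.2 pos [608.9 -22.4 187.7] j [-0.15  0.51  1.65  0.    0.98 -2.64] F [ 0.3 -1.1 -0.9] M [0.09 0.03 0.01] op 0.42
x [ 0.001 -0.    -1.   ] toolY yaw 142.75
shift units after turn [ 0.1415 -0.0013  0.0003] mm [70.7 -0.6  0.2]
```

Call:
{"name": "carry_out", "arguments": {"grip": [0.16, 0.16, 0.16, 0.16, 0.16], "linear": [[0.05, 0, 0], [0.04, 0, 0], [0.026, 0, 0], [0.026, 0, 0], [0, 0, 0]], "turn": [0, 0, 0, 0, 0]}}

```text
t: 7.7
eef_pos: [608.6, -22.4, 115.2]
tcp_rot: [2.041, 1.569, 2.958]
ft_force: [-0.8, -0.9, 0.2]
opening: 0.422
```

Call:
{"name": "carry_out", "arguments": {"grip": [0.16, 0.16, 0.16, 0.16, 0.16], "linear": [[0, 0, 0], [0, 0, 0], [0, 0, 0], [0, 0, 0], [0, 0, 0]], "turn": [0.03, 0.03, 0.03, 0.03, 0.03]}}

```text
t: 8.2
eef_pos: [609.8, -22.4, 117.5]
tcp_rot: [-0.493, 1.569, -0.05]
ft_force: [1.2, -0.0, -0.8]
opening: 0.421
```

Run:
```python
from h import *
plan([609.5,-22.6,117])
im=cams.read_camera('top')
c=im[140:260,210:370];c=np.clip(255*(c/255.)**0.6,0,255).astype(np.uint8)
d=cams.read_camera('side')[150:270,180:340];d=np.clip(255*(d/255.)**0.6,0,255).astype(np.uint8)
cv2.imwrite('pics/ts2.png',cv2.resize(np.hstack([c,d]),(800,300),interpolation=cv2.INTER_CUBIC))
```

```text
t 8.2 pos [609.8 -22.4 117.5] j [-0.15  0.6   1.71  0.    0.84 -2.16] F [ 1.2 -0.  -0.8] M [ 0.14 -0.22  0.01] op 0.421
x [ 0.002 -0.    -1.   ] toolY yaw 115.36
shift units after turn [ 0.0011 -0.     -0.0007] mm [ 0.5 -0.  -0.3]
```

View pics/ts2.png

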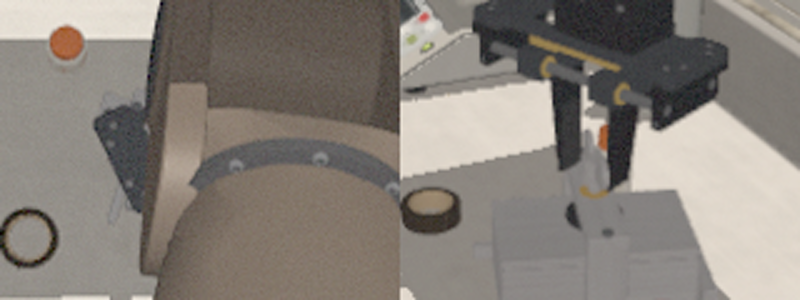

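The fingers straddle the screw and the wing has just been met. I continue the stroke.

Call:
{"name": "carry_out", "arguments": {"grip": [0.16, 0.16, 0.16, 0.16, 0.16], "linear": [[0, 0, 0], [0, 0, 0], [0, 0, 0], [0, 0, 0], [0, 0, 0]], "turn": [0.044, 0.044, 0.044, 0.044, 0.044]}}

```text
t: 8.8
eef_pos: [609.7, -22.6, 117.3]
tcp_rot: [0.104, 1.569, -0.143]
ft_force: [2.2, 0.5, -0.9]
opening: 0.422
```

Call:
{"name": "carry_out", "arguments": {"grip": [0.16, 0.16, 0.16, 0.16, 0.16], "linear": [[0, 0, 0], [0, 0, 0], [0, 0, 0], [0, 0, 0], [0, 0, 0]], "turn": [0.044, 0.044, 0.044, 0.044, 0.044]}}

```text
t: 9.3
eef_pos: [609.4, -22.5, 117.1]
tcp_rot: [0.952, 1.57, 0.014]
ft_force: [-0.4, 0.6, -0.6]
opening: 0.418
```

Run:
```python
from h import *
plan([609.5,-22.6,117])
```

```text
t 9.3 pos [609.4 -22.5 117.1] j [-0.15  0.6   1.71  0.    0.84 -0.78] F [-0.4  0.6 -0.6] M [ 0.11 -0.14  0.  ] op 0.418
x [ 0.001  0.    -1.   ] toolY yaw 36.25
shift units after turn [ 0.0003 -0.      0.0003] mm [ 0.1 -0.   0.2]
```

Call:
{"name": "carry_out", "arguments": {"grip": [0.16, 0.16, 0.16, 0.16, 0.16], "linear": [[0, 0, 0], [0, 0, 0], [0, 0, 0], [0, 0, 0], [0, 0, 0]], "turn": [0.044, 0.044, 0.044, 0.044, 0.044]}}

```text
t: 9.8
eef_pos: [609.3, -22.3, 117.1]
tcp_rot: [2.013, 1.57, 0.384]
ft_force: [0.7, 0.8, -1.1]
opening: 0.42
```

Call:
{"name": "carry_out", "arguments": {"grip": [0.16, 0.16, 0.16, 0.16, 0.16], "linear": [[0, 0, 0], [0, 0, 0], [0, 0, 0], [0, 0, 0], [0, 0, 0]], "turn": [0.044, 0.044, 0.044, 0.044, 0.044]}}

```text
t: 10.3
eef_pos: [609.5, -22.3, 117.2]
tcp_rot: [2.398, 1.57, 0.078]
ft_force: [0.9, 1.2, 0.6]
opening: 0.418
```

Call:
{"name": "carry_out", "arguments": {"grip": [0.16, 0.16, 0.16, 0.16, 0.16], "linear": [[0, 0, 0], [0, 0, 0], [0, 0, 0], [0, 0, 0], [0, 0, 0]], "turn": [0.044, 0.044, 0.044, 0.044, 0.044]}}

```text
t: 10.8
eef_pos: [609.7, -22.5, 117.3]
tcp_rot: [2.934, 1.569, -0.077]
ft_force: [1.7, 0.1, -0.2]
opening: 0.418
```

Call:
{"name": "carry_out", "arguments": {"grip": [0.16, 0.16, 0.16, 0.16, 0.16], "linear": [[0, 0, 0], [0, 0, 0], [0, 0, 0], [0, 0, 0], [0, 0, 0]], "turn": [0.044, 0.044, 0.044, 0.044, 0.044]}}

```text
t: 11.3
eef_pos: [609.6, -22.6, 117.2]
tcp_rot: [-2.765, 1.569, -0.185]
ft_force: [1.0, -0.8, -1.4]
opening: 0.423
```

Call:
{"name": "carry_out", "arguments": {"grip": [0.16, 0.16, 0.16, 0.16, 0.16], "linear": [[0, 0, 0], [0, 0, 0], [0, 0, 0], [0, 0, 0], [0, 0, 0]], "turn": [0.044, 0.044, 0.044, 0, 0]}}

```text
t: 11.8
eef_pos: [609.2, -22.5, 117.0]
tcp_rot: [-2.266, 1.57, -0.092]
ft_force: [0.1, -0.4, 0.3]
opening: 0.418
```

Run:
```python
from h import *
plan([609.5,-22.6,117])
d=cams.read_camera('side')[180:270,220:340];d=np.clip(255*(d/255.)**0.6,0,255).astype(np.uint8)
cv2.imwrite('pics/s3.png',cv2.resize(d,(720,540),interpolation=cv2.INTER_CUBIC))
```

```text
t 11.8 pos [609.2 -22.5 117. ] j [-0.15  0.6   1.71  0.    0.84  2.39] F [ 0.1 -0.4  0.3] M [ 0.05  0.15 -0.04] op 0.418
x [ 0. -0. -1.] toolY yaw -145.42
shift units after turn [-0.0001 -0.0003 -0.0005] mm [-0.  -0.1 -0.2]
```

View pics/s3.png

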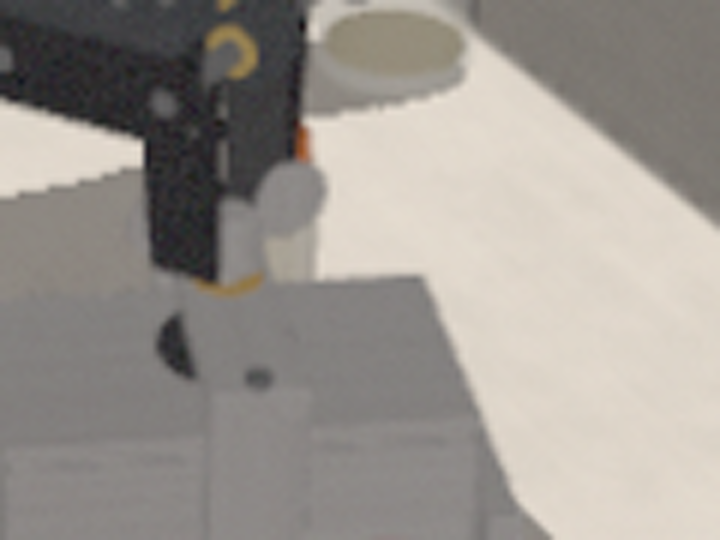

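Stroke 1 is done: the wing turned about 280°, and the side view shows it pointing to world +x at (292,198), ahead of the near finger. I finish the stroke, lift, and return 190°.

Call:
{"name": "carry_out", "arguments": {"grip": [0.16, 0.16, 0.16, 0.16, 0.16], "linear": [[0, 0, 0], [0, 0, 0], [-0.05, 0, 0], [-0.05, 0, 0], [0, 0, 0]], "turn": [0.03, 0.03, -0.01, 0, 0]}}

```text
t: 12.35
eef_pos: [610.4, -22.7, 169.8]
tcp_rot: [-2.161, 1.566, -0.145]
ft_force: [1.0, -0.2, -0.1]
opening: 0.417
```

Call:
{"name": "carry_out", "arguments": {"grip": [0.16, 0.16, 0.16, 0.16, 0.16], "linear": [[0, 0, 0], [0, 0, 0], [0, 0, 0], [0, 0, 0], [0, 0, 0]], "turn": [-0.046, -0.046, -0.046, -0.046, -0.046]}}

```text
t: 12.85
eef_pos: [608.9, -22.5, 166.0]
tcp_rot: [0.155, 1.57, 2.898]
ft_force: [0.2, 0.8, -0.1]
opening: 0.421
```

Call:
{"name": "carry_out", "arguments": {"grip": [0.16, 0.16, 0.16, 0.16, 0.16], "linear": [[0, 0, 0], [0, 0, 0], [0, 0, 0], [0, 0, 0], [0, 0, 0]], "turn": [-0.046, -0.046, -0.046, -0.046, -0.046]}}

```text
t: 13.35
eef_pos: [608.9, -22.5, 166.0]
tcp_rot: [-0.484, 1.57, 2.982]
ft_force: [0.1, 0.0, 1.5]
opening: 0.42
```

Call:
{"name": "carry_out", "arguments": {"grip": [0.16, 0.16, 0.16, 0.16, 0.16], "linear": [[0, 0, 0], [0, 0, 0], [0, 0, 0], [0, 0, 0], [0, 0, 0]], "turn": [-0.046, -0.046, -0.046, -0.046, -0.046]}}

```text
t: 13.85
eef_pos: [608.9, -22.5, 166.0]
tcp_rot: [-1.237, 1.57, 2.951]
ft_force: [-0.0, 0.1, -0.6]
opening: 0.42
```

Call:
{"name": "carry_out", "arguments": {"grip": [0.16, 0.16, 0.16, 0.16, 0.16], "linear": [[0, 0, 0], [0, 0, 0], [0, 0, 0], [0, 0, 0], [0, 0, 0]], "turn": [-0.046, -0.046, -0.046, -0.046, -0.046]}}

```text
t: 14.35
eef_pos: [608.9, -22.5, 166.0]
tcp_rot: [-1.953, 1.57, 2.958]
ft_force: [0.5, -0.3, -0.9]
opening: 0.42
```

Call:
{"name": "carry_out", "arguments": {"grip": [0.16, 0.16, 0.16, 0.16, 0.16], "linear": [[0, 0, 0], [0, 0, 0], [0, 0, 0], [0, 0, 0], [0, 0, 0]], "turn": [-0.046, -0.046, -0.034, 0, 0]}}

```text
t: 14.85
eef_pos: [609.0, -22.5, 166.2]
tcp_rot: [-2.38, 1.57, 2.916]
ft_force: [0.4, 0.0, 0.1]
opening: 0.425
```

Run:
```python
from h import *
plan([609.4,-22.6,116])
d=cams.read_camera('side')[160:250,220:340];d=np.clip(255*(d/255.)**0.6,0,255).astype(np.uint8)
cv2.imwrite('pics/s4.png',cv2.resize(d,(720,540),interpolation=cv2.INTER_CUBIC))
```

```text
t 14.85 pos [609.  -22.5 166.2] j [-0.15  0.54  1.67  0.    0.94 -0.73] F [0.4 0.  0.1] M [-0.02 -0.01  0.04] op 0.425
x [-0.  0. -1.] toolY yaw 33.44
shift units after turn [0.1005 0.0005 0.0007] mm [50.2  0.3  0.3]
```

View pics/s4.png

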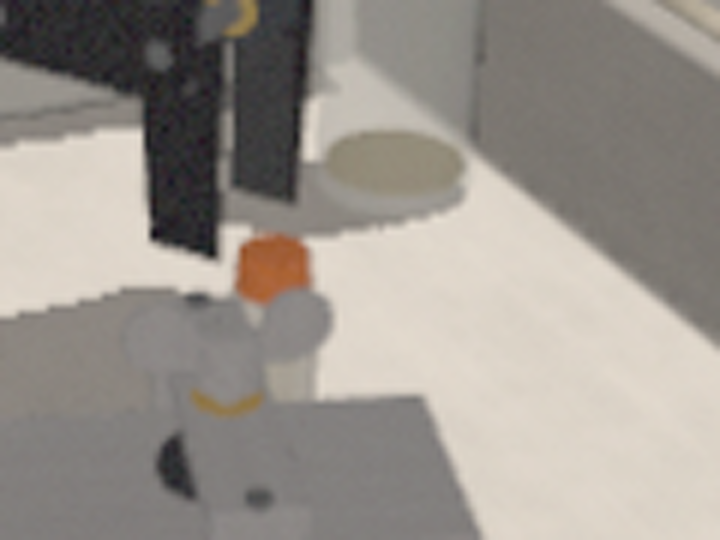

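```bash
cat > wf.py <<'E'
from h import *
from scipy.optimize import least_squares
def wfit(uv,a0):
    S=cams.camera_info('side')
    def res(v):
        a,z=v;d=np.array([np.cos(a),np.sin(a),0]);c=np.array([609.5,-22.6,z])
        return (proj(S,[c+22*d,c-22*d])-uv).ravel()
    f=least_squares(res,[a0,115]);print('wing yaw',np.degrees(f.x[0]),'z',f.x[1],f.fun.round(1))
E
python3 -c "
from wf import *
wfit(np.array([(298,325),(160,340)])/6+[220,160],0.)
wfit(np.array([(528,140),(452,95)])/5+[160,190],-1.4)"
```

```text
wing yaw -11.535858582785842 z 114.8811613199992 [-0.6  0.  -0.7 -0. ]
wing yaw -75.92293261367213 z 119.08477987221085 [-0.2  0.1 -0.3 -0.1]
```

Call:
{"name": "carry_out", "arguments": {"grip": [0.16, 0.16, 0.16, 0.16, 0.16], "linear": [[0.04, 0, 0], [0.03, 0, 0], [0.03, 0, 0], [0, 0, 0], [0, 0, 0]], "turn": [0, 0, 0, 0, 0.03]}}

```text
t: 15.4
eef_pos: [609.1, -22.5, 116.6]
tcp_rot: [-2.341, 1.57, 2.861]
ft_force: [-0.2, -0.4, -0.4]
opening: 0.418
```

Call:
{"name": "carry_out", "arguments": {"grip": [0.16, 0.16, 0.16, 0.16, 0.16], "linear": [[0, 0, 0], [0, 0, 0], [0, 0, 0], [0, 0, 0], [0, 0, 0]], "turn": [0.044, 0.044, 0.044, 0.044, 0.044]}}

```text
t: 15.9
eef_pos: [609.4, -22.3, 117.4]
tcp_rot: [2.053, 1.57, 0.276]
ft_force: [0.8, 1.8, -0.3]
opening: 0.421
```

Call:
{"name": "carry_out", "arguments": {"grip": [0.16, 0.16, 0.16, 0.16, 0.16], "linear": [[0, 0, 0], [0, 0, 0], [0, 0, 0], [0, 0, 0], [0, 0, 0]], "turn": [0.044, 0.044, 0.044, 0.044, 0.044]}}

```text
t: 16.4
eef_pos: [609.6, -22.4, 117.5]
tcp_rot: [2.532, 1.569, 0.064]
ft_force: [1.0, 1.4, -0.4]
opening: 0.424
```

Call:
{"name": "carry_out", "arguments": {"grip": [0.16, 0.16, 0.16, 0.16, 0.16], "linear": [[0, 0, 0], [0, 0, 0], [0, 0, 0], [0, 0, 0], [0, 0, 0]], "turn": [0.044, 0.044, 0.044, 0.044, 0.044]}}

```text
t: 16.9
eef_pos: [609.7, -22.5, 117.6]
tcp_rot: [3.083, 1.569, -0.077]
ft_force: [1.8, 0.2, -0.6]
opening: 0.42
```

Call:
{"name": "carry_out", "arguments": {"grip": [0.16, 0.16, 0.16, 0.16, 0.16], "linear": [[0, 0, 0], [0, 0, 0], [0, 0, 0], [0, 0, 0], [0, 0, 0]], "turn": [0.044, 0.044, 0.044, 0.044, 0.044]}}

```text
t: 17.4
eef_pos: [609.7, -22.6, 117.5]
tcp_rot: [-2.61, 1.569, -0.178]
ft_force: [0.2, -0.7, -1.2]
opening: 0.421
```

Call:
{"name": "carry_out", "arguments": {"grip": [0.16, 0.16, 0.16, 0.16, 0.16], "linear": [[0, 0, 0], [0, 0, 0], [0, 0, 0], [0, 0, 0], [0, 0, 0]], "turn": [0.044, 0.044, 0.044, 0.02, 0]}}

```text
t: 17.9
eef_pos: [609.5, -22.4, 117.4]
tcp_rot: [-1.9, 1.57, 0.06]
ft_force: [0.6, -1.2, 0.3]
opening: 0.421
```

```bash
python3 -c "
from h import *
plan([609.4,-22.6,116])"
```

```text
t 17.9 pos [609.5 -22.4 117.4] j [-0.15  0.6   1.71  0.    0.84  2.61] F [ 0.6 -1.2  0.3] M [ 0.12  0.12 -0.02] op 0.421
x [ 0.001  0.    -1.   ] toolY yaw -157.7
shift units after turn [ 0.0027  0.0003 -0.0004] mm [ 1.4  0.1 -0.2]
```

Call:
{"name": "carry_out", "arguments": {"grip": [0.16, 0.16, 0.16, 0.16, 0.16], "linear": [[-0.05, 0, 0], [-0.05, 0, 0], [0, 0, 0], [0, 0, 0], [0, 0, 0]], "turn": [-0.01, 0, -0.046, -0.046, -0.046]}}

```text
t: 18.4
eef_pos: [609.2, -22.5, 167.5]
tcp_rot: [-2.611, 1.57, -0.176]
ft_force: [0.2, -0.8, 0.2]
opening: 0.417
```

Call:
{"name": "carry_out", "arguments": {"grip": [0.16, 0.16, 0.16, 0.16, 0.16], "linear": [[0, 0, 0], [0, 0, 0], [0, 0, 0], [0, 0, 0], [0, 0, 0]], "turn": [-0.046, -0.046, -0.046, -0.046, -0.046]}}

```text
t: 18.9
eef_pos: [609.2, -22.5, 167.2]
tcp_rot: [2.942, 1.57, -0.184]
ft_force: [0.2, -0.4, -0.4]
opening: 0.419
```

Call:
{"name": "carry_out", "arguments": {"grip": [0.16, 0.16, 0.16, 0.16, 0.16], "linear": [[0, 0, 0], [0, 0, 0], [0, 0, 0], [0, 0, 0], [0, 0, 0]], "turn": [-0.046, -0.046, -0.046, -0.046, -0.046]}}

```text
t: 19.4
eef_pos: [609.2, -22.5, 167.2]
tcp_rot: [2.212, 1.57, -0.191]
ft_force: [-0.2, 0.7, -0.2]
opening: 0.425
```

Call:
{"name": "carry_out", "arguments": {"grip": [0.16, 0.16, 0.16, 0.16, 0.16], "linear": [[0, 0, 0], [0, 0, 0], [0, 0, 0], [0, 0, 0], [0, 0, 0]], "turn": [-0.046, -0.046, -0.046, -0.046, -0.046]}}

```text
t: 19.9
eef_pos: [609.2, -22.6, 167.2]
tcp_rot: [1.57, 1.57, -0.111]
ft_force: [1.3, -0.1, 0.4]
opening: 0.424
```

Call:
{"name": "carry_out", "arguments": {"grip": [0.16, 0.16, 0.16, 0.16, 0.16], "linear": [[0, 0, 0], [0, 0, 0], [0, 0, 0], [0, 0, 0], [0, 0, 0]], "turn": [-0.046, -0.046, -0.046, -0.046, -0.036]}}

```text
t: 20.4
eef_pos: [609.2, -22.6, 167.2]
tcp_rot: [0.823, 1.57, -0.168]
ft_force: [-0.1, -0.9, -0.2]
opening: 0.422
```

Run:
```python
from h import *
plan([609.4,-22.6,115])
d=cams.read_camera('side')[160:250,220:340];d=np.clip(255*(d/255.)**0.6,0,255).astype(np.uint8)
cv2.imwrite('pics/s5.png',cv2.resize(d,(720,540),interpolation=cv2.INTER_CUBIC))
```

```text
t 20.4 pos [609.2 -22.6 167.2] j [-0.15  0.53  1.67 -0.    0.94 -0.73] F [-0.1 -0.9 -0.2] M [-0.09  0.05  0.04] op 0.422
x [ 0.001 -0.    -1.   ] toolY yaw 33.26
shift units after turn [0.1044 0.0002 0.0002] mm [52.2  0.1  0.1]
```

View pics/s5.png

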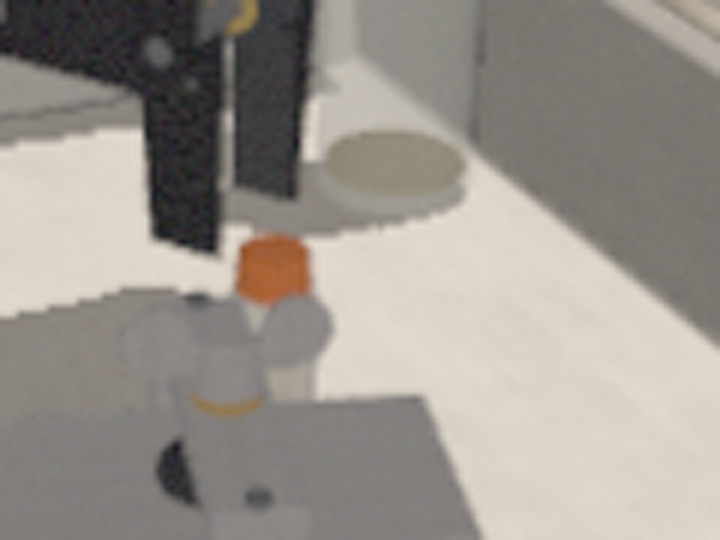

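Call:
{"name": "carry_out", "arguments": {"grip": [0.16, 0.16, 0.16, 0.16, 0.16], "linear": [[0.04, 0, 0], [0.034, 0, 0], [0.03, 0, 0], [0, 0, 0], [0, 0, 0]], "turn": [0, 0, 0, 0, 0.03]}}

```text
t: 20.95
eef_pos: [609.3, -22.5, 115.1]
tcp_rot: [-2.587, 1.571, 2.603]
ft_force: [0.0, 0.5, -0.6]
opening: 0.417
```

Call:
{"name": "carry_out", "arguments": {"grip": [0.16, 0.16, 0.16, 0.16, 0.16], "linear": [[0, 0, 0], [0, 0, 0], [0, 0, 0], [0, 0, 0], [0, 0, 0]], "turn": [0.044, 0.044, 0.044, 0.044, 0.044]}}

```text
t: 21.45
eef_pos: [609.5, -22.3, 115.8]
tcp_rot: [1.883, 1.57, 0.093]
ft_force: [1.0, 0.3, 0.3]
opening: 0.418
```

Call:
{"name": "carry_out", "arguments": {"grip": [0.16, 0.16, 0.16, 0.16, 0.16], "linear": [[0, 0, 0], [0, 0, 0], [0, 0, 0], [0, 0, 0], [0, 0, 0]], "turn": [0.044, 0.044, 0.044, 0.044, 0.044]}}

```text
t: 21.95
eef_pos: [609.8, -22.4, 115.9]
tcp_rot: [2.493, 1.569, 0.012]
ft_force: [0.9, 1.2, 1.1]
opening: 0.416
```

```bash
python3 -c "
from h import *
plan([609.4,-22.6,116])"
```

```text
t 21.95 pos [609.8 -22.4 115.9] j [-0.15  0.6   1.71  0.    0.83  0.76] F [0.9 1.2 1.1] M [ 0.14 -0.16  0.03] op 0.416
x [ 0.002  0.    -1.   ] toolY yaw -52.14
shift units after turn [-0.0002 -0.0002  0.0009] mm [-0.1 -0.1  0.5]
```

Call:
{"name": "carry_out", "arguments": {"grip": [0.16, 0.16, 0.16, 0.16, 0.16], "linear": [[0, 0, 0], [0, 0, 0], [0, 0, 0], [0, 0, 0], [0, 0, 0]], "turn": [0.03, 0.03, 0.03, 0.03, 0.03]}}

```text
t: 22.45
eef_pos: [610.9, -22.6, 116.1]
tcp_rot: [2.759, 1.566, -0.189]
ft_force: [6.2, 1.5, -1.8]
opening: 0.422
```

```bash
python3 -c "
from h import *
plan([609.4,-22.6,116])"
```

```text
t 22.45 pos [610.9 -22.6 116.1] j [-0.14  0.6   1.71 -0.    0.83  1.23] F [ 6.2  1.5 -1.8] M [ 0.29 -1.    1.98] op 0.422
x [ 0.005 -0.001 -1.   ] toolY yaw -78.92
shift units after turn [ 0.0003 -0.0005  0.003 ] mm [ 0.1 -0.3  1.5]
```

Call:
{"name": "carry_out", "arguments": {"grip": [0.16, 0.16, 0.16, 0.16, 0.16], "linear": [[0, 0, 0], [0, 0, 0], [0, 0, 0], [0, 0, 0], [0, 0, 0]], "turn": [0.03, 0.03, 0.03, 0, 0]}}

```text
t: 22.95
eef_pos: [610.9, -22.5, 116.2]
tcp_rot: [2.349, 1.564, -0.864]
ft_force: [7.4, 0.8, -2.1]
opening: 0.434
```

```bash
python3 -c "
from h import *
plan([609.4,-22.6,116])"
```

```text
t 22.95 pos [610.9 -22.5 116.2] j [-0.14  0.6   1.71 -0.01  0.83  1.5 ] F [ 7.4  0.8 -2.1] M [ 0.44 -1.09  7.79] op 0.434
x [ 0.004 -0.005 -1.   ] toolY yaw -94.06
shift units after turn [0.0005 0.0004 0.003 ] mm [0.2 0.2 1.5]
```

The moment jumps to 7.8 N m, which is the hard stop. I back off, lift and look.

Call:
{"name": "carry_out", "arguments": {"grip": [0.16, 0.16, 0.16, 0.16, 0.16], "linear": [[0, 0, 0], [0, 0, 0], [0, 0, 0], [0, 0, 0], [0, 0, 0]], "turn": [-0.04, -0.04, -0.04, -0.04, 0]}}

```text
t: 23.45
eef_pos: [609.5, -22.5, 115.7]
tcp_rot: [2.618, 1.57, -0.107]
ft_force: [-0.4, 0.1, -0.2]
opening: 0.417
```

Call:
{"name": "carry_out", "arguments": {"grip": [0.16, 0.16, 0.16, 0.16, 0.16], "linear": [[-0.05, 0, 0], [-0.09, 0, 0], [-0.09, 0, 0], [0, 0, 0], [0, 0, 0]], "turn": [0, 0, 0, 0, 0]}}

```text
t: 23.95
eef_pos: [609.2, -22.5, 231.0]
tcp_rot: [2.613, 1.568, -0.116]
ft_force: [-0.7, 1.0, -0.3]
opening: 0.416
```

Run:
```python
from h import *
plan([609.4,-22.6,115])
d=cams.read_camera('side')[160:250,220:340];d=np.clip(255*(d/255.)**0.6,0,255).astype(np.uint8)
cv2.imwrite('pics/s6.png',cv2.resize(d,(720,540),interpolation=cv2.INTER_CUBIC))
```

```text
t 23.95 pos [609.2 -22.5 231. ] j [-0.15  0.47  1.6   0.    1.08  1.01] F [-0.7  1.  -0.3] M [-0.05  0.18  0.01] op 0.416
x [ 0.002 -0.    -1.   ] toolY yaw -66.36
shift units after turn [0.232  0.     0.0003] mm [1.16e+02 0.00e+00 1.00e-01]
```

View pics/s6.png

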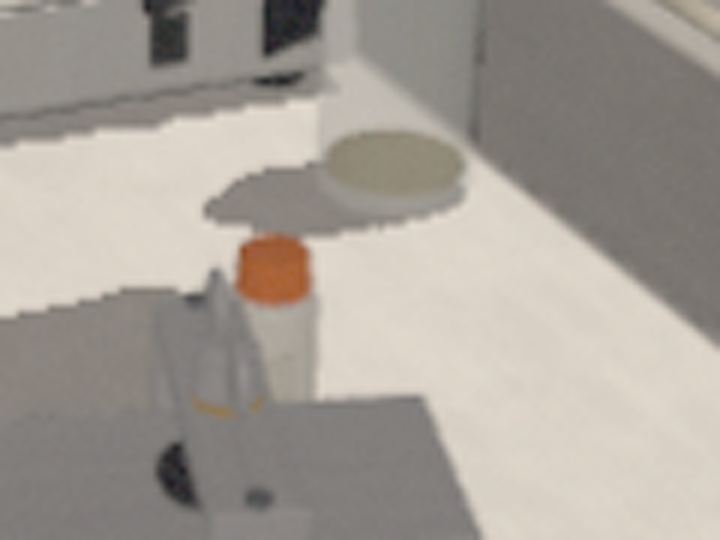

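```bash
python3 -c "
from wf import *
wfit(np.array([(243,355),(218,302)])/6+[220,160],-1.9)
wfit(np.array([(298,328),(160,343)])/6+[220,160],-.1)"
```

```text
wing yaw -105.15873266592855 z 116.60916119590006 [-0.7  1.3 -0.9 -1.4]
wing yaw -11.58136561118051 z 113.81869782784749 [-0.7  0.  -0.7 -0. ]
```

The side view shows the wing nearly edge-on at yaw about -105° and the hub almost covering its gold ring. One gentle re-press will confirm the hard stop is at the same angle.

Call:
{"name": "carry_out", "arguments": {"grip": [0.16, 0.16, 0.16, 0.16, 0.16], "linear": [[0.09, 0, 0], [0.08, 0, 0], [0.03, 0, 0], [0.03, 0, 0], [0, 0, 0]], "turn": [0, 0, 0, 0, 0.02]}}

```text
t: 24.5
eef_pos: [608.9, -22.6, 111.2]
tcp_rot: [-0.482, 1.568, 3.011]
ft_force: [7.9, -1.8, -5.8]
opening: 0.421
```

Call:
{"name": "carry_out", "arguments": {"grip": [0.16, 0.16, 0.16, 0.16, 0.16], "linear": [[0, 0, 0], [0, 0, 0], [0, 0, 0], [0, 0, 0], [0, 0, 0]], "turn": [0.015, 0.015, 0, 0, 0]}}

```text
t: 25.0
eef_pos: [610.4, -22.9, 112.8]
tcp_rot: [2.585, 1.569, -0.299]
ft_force: [11.9, -2.2, -10.2]
opening: 0.423
```

```bash
python3 -c "
from h import *
plan([609.4,-22.6,116])"
```

```text
t 25.0 pos [610.4 -22.9 112.8] j [-0.15  0.6   1.71 -0.    0.83  1.17] F [ 11.9  -2.2 -10.2] M [-0.24 -1.97  0.55] op 0.423
x [ 0.002 -0.001 -1.   ] toolY yaw -75.23
shift units after turn [-0.0064 -0.0011  0.0018] mm [-3.2 -0.6  0.9]
```

Call:
{"name": "carry_out", "arguments": {"grip": [0.16, 0.16, 0.16, 0.16, 0.16], "linear": [[0, 0, 0], [0, 0, 0], [0, 0, 0], [0, 0, 0], [0, 0, 0]], "turn": [0.02, 0.02, 0, 0, 0]}}

```text
t: 25.5
eef_pos: [610.5, -22.9, 112.8]
tcp_rot: [2.178, 1.568, -0.826]
ft_force: [12.5, -2.7, -10.8]
opening: 0.424
```

```bash
python3 -c "
from h import *
plan([609.4,-22.6,116])"
```

```text
t 25.5 pos [610.5 -22.9 112.8] j [-0.14  0.6   1.71 -0.    0.83  1.29] F [ 12.5  -2.7 -10.8] M [-0.11 -2.13  3.12] op 0.424
x [ 0.002 -0.002 -1.   ] toolY yaw -82.12
shift units after turn [-0.0064 -0.0008  0.002 ] mm [-3.2 -0.4  1. ]
```

Call:
{"name": "carry_out", "arguments": {"grip": [0.16, 0.16, 0.16, 0.16, 0.16], "linear": [[0, 0, 0], [0, 0, 0], [0, 0, 0], [0, 0, 0], [0, 0, 0]], "turn": [-0.04, -0.03, -0.03, 0, 0]}}

```text
t: 26.0
eef_pos: [608.7, -22.4, 113.7]
tcp_rot: [-0.645, 1.569, 2.94]
ft_force: [-0.1, -0.6, -0.4]
opening: 0.42
```

```bash
python3 -c "
from h import *
plan([609.4,-22.6,116])"
```

```text
t 26.0 pos [608.7 -22.4 113.7] j [-0.15  0.6   1.71  0.    0.83  0.98] F [-0.1 -0.6 -0.4] M [-0.06  0.15 -0.01] op 0.42
x [-0.002  0.    -1.   ] toolY yaw -64.58
shift units after turn [-0.0046  0.001  -0.0012] mm [-2.3  0.5 -0.6]
```

Call:
{"name": "carry_out", "arguments": {"grip": [0.16, 0.16, 0.16, 0.16, 0.16], "linear": [[-0.04, 0, 0], [-0.09, 0, 0], [-0.105, 0, 0], [0, 0, 0], [0, 0, 0]], "turn": [0, 0, 0, 0, 0]}}

```text
t: 26.5
eef_pos: [609.1, -22.5, 230.2]
tcp_rot: [2.606, 1.569, -0.091]
ft_force: [-0.1, -0.7, -0.9]
opening: 0.418
```

Run:
```python
from h import *
plan([609.4,-22.6,231])
im=cams.read_camera('side')
gm=lambda d:np.clip(255*(d/255.)**0.6,0,255).astype(np.uint8)
a=cv2.imread('pics/s6.png').astype(int);b=cv2.resize(gm(im[160:250,220:340]),(720,540),interpolation=cv2.INTER_CUBIC).astype(int)
print('s6 vs now, wing/mould region:',np.abs(a-b)[250:,:480].max(),np.abs(a-b)[250:,:480].mean().round(2))
a=cv2.imread('pics/s1.png').astype(int);b=cv2.resize(gm(im[190:310,160:320]),(800,600),interpolation=cv2.INTER_CUBIC).astype(int)
D=np.abs(a-b).max(2)>60
for n,(x0,y0,x1,y1) in dict(tape=(90,170,230,270),mould_near=(270,200,460,450),mould_far=(560,190,720,400),jar=(560,395,690,600),tub_cap=(495,45,560,100),brush=(175,480,290,600)).items(): print(n,D[y0:y1,x0:x1].mean().round(3))
```

```text
t 26.5 pos [609.1 -22.5 230.2] j [-0.15  0.47  1.6   0.    1.08  0.98] F [-0.1 -0.7 -0.9] M [-0.09  0.14 -0.02] op 0.418
x [ 0.002 -0.    -1.   ] toolY yaw -64.51
shift units after turn [-0.0016  0.0005 -0.0003] mm [-0.8  0.2 -0.2]
s6 vs now, wing/mould region: 21 0.85
tape 0.0
mould_near 0.007
mould_far 0.0
jar 0.0
tub_cap 0.0
brush 0.032
```

```bash
python3 -c "
from cell import env
print(env.job_done())"
```

```text
the job is handed in; nothing more can be done
None
```

I handed the job in at about 26.5 s: the mould is home and the wing screw is tight against its hard stop. The interface gave no verdict, and nothing measured the foot's force on the lid directly.

- **Mould:** I pushed it with closed fingertips until it stalled at the rear stop with about 15 N. The TCP was then within about 1 mm of its computed home position, and a side picture confirmed it.
- **Screw:** I turned it with three strokes, the two fingers straddling it, about 9.9 rad in all by my estimate. It then blocked at 7.8 N m with almost no net side force. A second gentle press blocked at the same angle, and the wing looked the same in the pictures before and after.
- **Final state:** The hand is about 100 mm above the wings with roughly zero force. The side picture shows no visible change in the tape, jar, tub or mould since the mould went home.

**Checks that were weak or disagreed:**
- My image estimates of the wing height read 1–2 mm too high, so "tight" rests on the torque stop and the repeated angle.
- About 3% of the pixels changed near the brush. I put this down to arm shadow but did not check it by eye, as the picture limit was used up.
- The second press went about 3 mm lower than commanded and showed about 12 N sideways and 10 N vertical force. Both vanished once I backed off.

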